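# Press a filter block onto a vacuum manifold

## Task

First push the green start button on the vacuum controller fully down and let it spring back up, so that the pump is already pulling. Then fit the amber filter block onto the manifold, right way up all the while and with its two holes over the two dowels (blue mark to blue mark), and press it down until the rubber gasket is squeezed flush and the flange meets the metal; finish while still holding it pressed down like that. Leave everything else on the bench where it is.

Things in the scene. Friction and masses are not known exactly. Their poses are not given: they have to be found in the camera images.
- block_center (a point): Loose amber filter block, 0.18-0.36 kg, 36 mm high: flange 80 (x) x 156 (y) x 10 mm; on it, centred, the raised well body 44 (x) x 112 (y) x 26 mm, dark wells on top: grasp it across its 44 mm, fingertips just above the flange. Holes in the flange 66 mm either way along y. This point: centre of the block, 18 mm above its underside; y towards the blue-striped end (large hole), z up.
- hole_big (a point): Centre of the large hole of the block (11.5 mm across, through the 10 mm flange), at the level of the underside, at the end with a blue stripe on the flange. Axes as the block.
- hole_small (a point): Centre of the small hole of the block (9.5 mm across, through the flange), at the level of the underside, at the end without a stripe. Axes as the block.
- deck (a point): Vacuum manifold, fixed: aluminium, deck 100 (x) x 176 (y) mm (foot 112 x 188), dark trough in a black gasket frame (68 x 108 mm, 4 mm proud of the deck), two dowels, a thin pipe on the +x side. This point: centre of the metal deck, 45 mm above the bench; y towards the blue-striped end (large dowel). Block home: flange on the deck, block centre 18 mm above this point, axes parallel.
- dowel_big (a point): Tip of the large dowel, 10 mm thick, standing 21 mm above the deck (the last 7 mm tapered to 3 mm across), 66 mm from the centre at the end with the blue stripe. Axes as the deck.
- dowel_small (a point): Tip of the small dowel, 8 mm thick, standing 21 mm above the deck (the last 7 mm tapered to 1 mm across), 66 mm from the centre at the other end. Axes as the deck.
- gasket (a joint): How far the gasket is squeezed: 0 free (4 mm proud of the deck), 0.004 m flush with the deck. It is springy: about 6 N from above before it starts to give (the weight of the block alone does not squeeze it), about 16 N to bring it flush; beyond that the flange bears on metal.
- start_top (a point): Centre of the top of the green round start button (26 mm across) on the controller, a low white console 86 (x) x 126 (y) x 42 mm high with a dial gauge, fixed to the bench. z up: the button is pressed straight down.
- start (a joint): Travel of the start button: 0 up, 0.006 m fully down; about 5 N takes it fully down, and it springs back when let go.
- microplate: Bystander, loose: white 96-well plate, 86 x 128 x 14 mm. Origin: centre of its underside.
- marker: Bystander, loose: marker pen lying down, 135 mm long, 13 mm thick, white with a black cap. Origin: under its middle; x along it.
- vial: Bystander, loose: amber glass vial with a white cap, 24 mm across, 42 mm high. Origin: centre of its underside.
- beaker: Bystander, loose: glass beaker, 72 mm across, 95 mm high. Origin: centre of its underside.
- bottle: Bystander, loose: amber reagent bottle, 70 mm across, 150 mm high. Origin: centre of its underside.
- rack: Bystander, loose: aluminium test-tube rack, 290 (x) x 80 (y) mm, 78 mm high, with red-capped tubes up to 124 mm. Origin: centre of its underside.
- pipette: Bystander, loose: hand pipette lying down, about 270 mm long (x), 27 mm thick, black handle, white tip, red plunger. Origin: under its middle.

How it is judged:
By the outcome, as a careful person would: the job done as asked, in the order asked, and still so for the second after the job is handed in, while the arm keeps its last pose, push and grip.
It also fails if it takes over 58 s, if anything falls off the work surface, if the arm or the gripper's body presses on something with over 40 N, if the wrist force passes 120 N, or if a joint passes its speed limit or range.

## Robot

A 6-joint arm with a two-finger parallel gripper is mounted at the origin on the work surface. World frame = base frame: x ahead of the robot, y to its left, z up, the work surface at z = 0. Lengths are in mm, angles in degrees, forces in N, time in s.
With the tool pointing down it reaches from about 350 to 850 mm from the base axis. Payload 8.1 kg.
Tool frame: the origin (TCP) lies midway between the tips of the shut fingers; the grasp point (between the pads) lies 19 mm behind it (r.grip_depth is the distance from the TCP to the grasp point, in mm); z points along the fingers, y is the direction in which the jaws open and shut (so a half turn about z gives the same grasp; the last joint's range is limited). The gripper opens to 85 mm and grips with 20 to 120 N. Pads are 22 mm wide; open, the fingers measure 114 mm over their backs; the gripper's body (76 mm by 85 mm) begins 54 mm behind the grasp point. The pads swing forward as they close: fully open they stand 13 mm farther back than shut.
Start: joints at [-73.075, 7.471, 85.268, -0, 87.261, -4.893], TCP at [223.018, -557.017, 231.292] pointing down, gripper open.
Joint ranges: [-169.43, 169.43], [-51.17, 129.36], [1.28, 143.12], [-76.62, 256.62], [0, 156.53], [-152.29, 152.29]. Speed limits (degrees/s): [136.94, 136.94, 159.86, 180, 180, 180].

## Interface

Orientations are given as [roll, pitch, yaw] about the fixed x, y, z axes, in that order (R = Rz(yaw) Ry(pitch) Rx(roll)).
In Python, from bench import r, imaging gives the robot as it stands.
- The arm moves only by the shell command python3 -m creep 'ROWS' [FORCE]. ROWS is text: rows parted by semicolons, each of 7 numbers parted by spaces: the shift along the tool's x, y, z in cm, then the turn, a rotation vector about the tool's x, y, z in degrees, then the finger opening in cm, from 0 to 8.54. In form: dx dy dz ax ay az gripper; .... A call has 1 to 20 rows; each row is the pose to reach, as a shift and turn from the pose measured when the call began, along the tool's axes at that moment; what a row does not reach only later rows make up. A row lasts 1/10 s, in which the tool goes at most 50 mm and 8.59 degrees, less where a joint would pass 70% of its speed; a pose out of reach is approached as far as the arm can. A call with a gripper value outside its range is refused whole. The fingers move at their own pace and stop on an object; FORCE is the grip in N (left out, the last holds). Time passes only in rows, so rows that repeat a pose let the fingers close. It gives the time, the measured TCP pose, the force and the opening at its end, in the units of the state.
- r.sense(): the state, without advancing time (a new reading comes with each control period).
- imaging.snapshot(name): name is "scene" or "top"; returns the picture (400x640x3 uint8, red, green, blue); there is no depth.
- imaging.camera_info(name): a dict with "camera_matrix" (3x3 intrinsics, pixels), "R" (3x3) and "t" (3): a world point X has camera coordinates R X + t. Camera axes: x right, y down, z forward; pixel columns grow to the right and rows downward; lengths in mm; the calibration is good to about 2 mm. A picture is of the moment at which its call begins. camera_info takes no time and is no camera call.
- r.hand_in(): hands the job in, once; it reports no verdict.
The state is a dict: "time": time; "joint_pos": joint angles; "qd": joint speeds; "joint_efforts": joint torques, N m; "tool_pos": TCP position; "tcp_rot": TCP orientation; "ft_force": force on the tool from outside, world axes, zero at the start; "wrist_torque": the same for the moment, N m; "finger_gap": finger opening in mm.
Only numpy, scipy, OpenCV 4.12 (cv2) and the standard library are available. Lean on these libraries where they do the work, as an engineer would, in place of code of your own. Each camera call takes 0.05 s, during which the arm holds its last target.

## Working session

There is one attempt and no reset: what is moved stays moved. The work goes in short steps, Python scripts to look and compute and a shell command to move; the robot and the scene stay as the last step left them, time stands still between calls to the robot, and variables do not carry over. Pictures are saved under pics/ and viewed, and the job is handed in when it is done.

```bash
ls; mkdir -p pics
python3 - <<'E'
from bench import r, imaging
import cv2
print(r.sense())
for n in ("scene","top"):
    im=imaging.snapshot(n); cv2.imwrite(f"pics/{n}0.png",im[:,:,::-1]); print(n,imaging.camera_info(n))
E
```

```text
pics
{'time': 0.0, 'joint_pos': array([-7.30764110e+01,  7.51535343e+00,  8.53284391e+01, -1.81151751e-03,
        8.72616140e+01, -4.89154981e+00]), 'qd': array([ 0.007344  , -0.03381574,  0.00831198, -0.05146144,  0.00480459,
        0.03650638]), 'joint_efforts': array([-8.16123211e-04, -5.69395566e+01, -5.00554097e+01, -4.14234119e-04,
        1.42987934e-02,  1.15494583e-05]), 'tool_pos': array([ 222.83364107, -556.5003829 ,  230.24992593]), 'tcp_rot': array([-1.79894823e+02, -7.18530892e-03,  2.18152204e+01]), 'ft_force': array([-0.05809182, -0.24590675,  0.508263  ]), 'wrist_torque': array([ 0.01812769, -0.00936672, -0.01871172]), 'finger_gap': 85.4686521495767}
scene {'camera_matrix': array([[367.38446893,   0.        , 315.59284754],
       [  0.        , 367.38446893, 206.36244267],
       [  0.        ,   0.        ,   1.        ]]), 'R': array([[ 0.73765786,  0.67515704,  0.00488358],
       [ 0.58598344, -0.63660281, -0.50135843],
       [-0.33538677,  0.37269268, -0.86522591]]), 't': array([-368.38627893, -322.26066322, 1546.00296046])}
top {'camera_matrix': array([[461.64302546,   0.        , 320.82922098],
       [  0.        , 461.64302546, 205.38002292],
       [  0.        ,   0.        ,   1.        ]]), 'R': array([[ 0.00512151, -0.99997432,  0.00501362],
       [-0.99447524, -0.00561889, -0.1048209 ],
       [ 0.10484638, -0.00444908, -0.99447848]]), 't': array([ -81.47980407,  561.16030236, 1390.69532213])}
```

View pics/scene0.png

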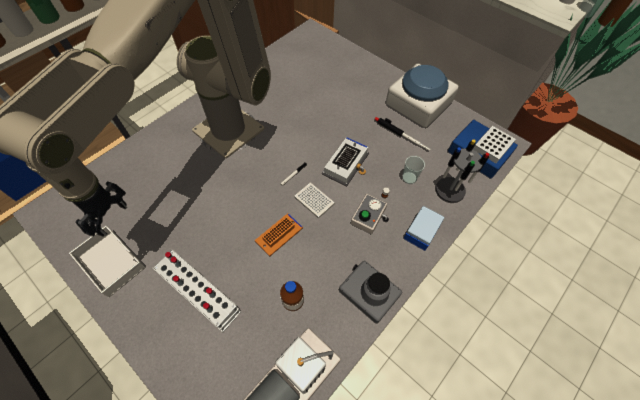

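View pics/top0.png

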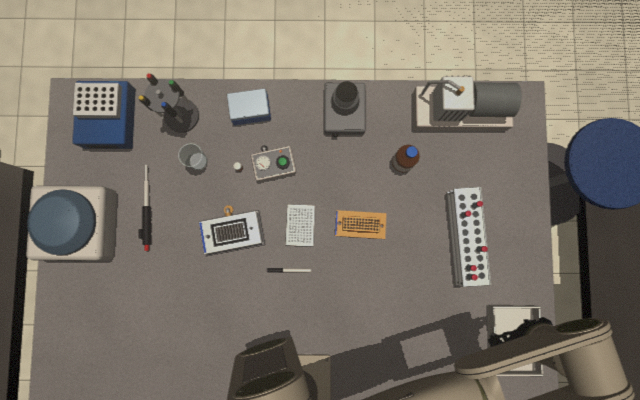

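Run:
```python
import cv2, numpy as np
a=cv2.imread("pics/top0.png"); b=cv2.imread("pics/scene0.png")
def crop(im,x,y,w,h,s,n):
    c=cv2.resize(im[y:y+h,x:x+w],None,fx=s,fy=s,interpolation=cv2.INTER_CUBIC); cv2.imwrite(n,c)
crop(a,190,195,80,60,10,"pics/t_man.png")
crop(a,320,195,80,60,10,"pics/t_blk.png")
crop(b,310,125,80,60,10,"pics/s_man.png")
crop(b,240,205,80,60,10,"pics/s_blk.png")
c=np.hstack([cv2.resize(a[140:190,245:305],None,fx=6,fy=6,interpolation=cv2.INTER_CUBIC),cv2.resize(b[185:235,340:400],None,fx=6,fy=6,interpolation=cv2.INTER_CUBIC)])
cv2.imwrite("pics/btn.png",c)
```

```text
(no output)
```

View pics/t_man.png

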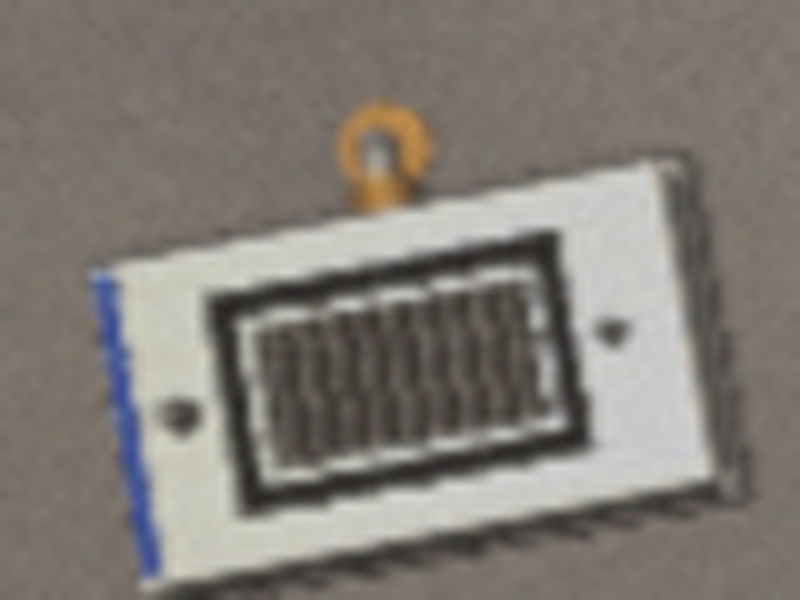

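View pics/t_blk.png

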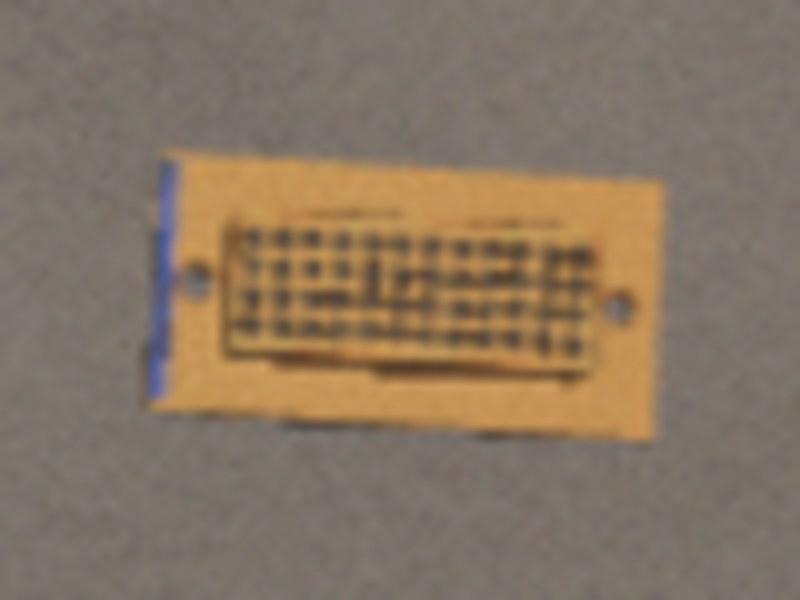

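View pics/s_man.png

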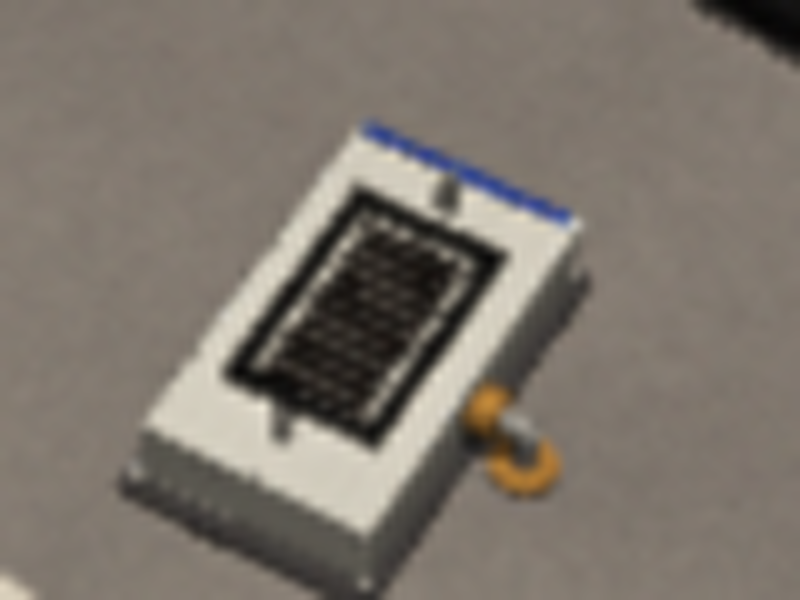

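View pics/s_blk.png

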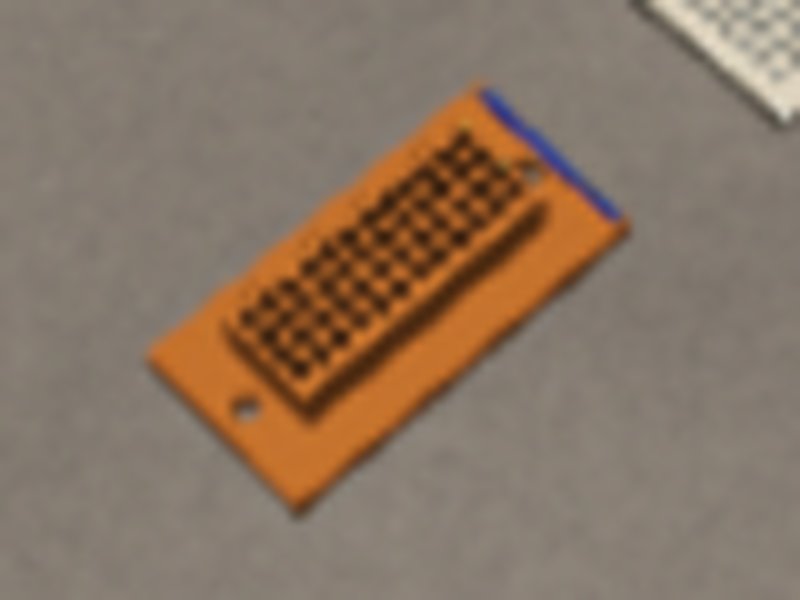

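View pics/btn.png

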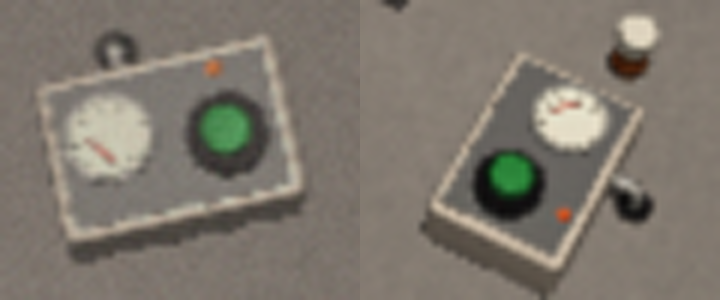

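```bash
cat > h.py <<'E'
import numpy as np, cv2
from scipy.optimize import least_squares
from bench import r, imaging
C={n:imaging.camera_info(n) for n in("top","scene")}
def proj(n,X):
    c=C[n]; p=(c["R"]@np.atleast_2d(X).T).T+c["t"]; q=(c["camera_matrix"]@p.T).T
    return q[:,:2]/q[:,2:]
def center(n): return -C[n]["R"].T@C[n]["t"]
def ray(n,uv):
    c=C[n]; d=c["R"].T@np.linalg.inv(c["camera_matrix"])@np.array([uv[0],uv[1],1.]); return center(n),d
def at_z(n,uv,z):
    o,d=ray(n,uv); return o+d*(z-o[2])/d[2]
def tri(uvt,uvs):
    f=lambda X:np.r_[proj("top",X)[0]-uvt,proj("scene",X)[0]-uvs]
    s=least_squares(f,at_z("top",uvt,20)); return s.x,s.fun
def Rz(a): a=np.radians(a); return np.array([[np.cos(a),-np.sin(a)],[np.sin(a),np.cos(a)]])
def pts(p,L): return np.c_[np.asarray(L)[:,:2]@Rz(p[3]).T+p[:2],p[2]+np.asarray(L)[:,2]]
def fit(p0,L,ut,us,fixz=None):
    def f(p):
        o=[]
        for n,u in(("top",ut),("scene",us)):
            P=proj(n,pts(p,L))
            for a,b in zip(P,u):
                if b is not None:o+=list(a-np.array(b))
        return np.array(o)
    s=least_squares(f,p0); return s.x,s.fun
def un(x0,y0,s,L): return [None if c is None else (x0+(c[0]+.5)/s-.5,y0+(c[1]+.5)/s-.5) for c in L]
E
python3 - <<'E'
from h import *
np.set_printoptions(precision=2,suppress=True)
print(center("top"),center("scene"))
# local corner order: (+x,+y),(+x,-y),(-x,-y),(-x,+y)
L=[(50,88,0),(50,-88,0),(-50,-88,0),(-50,88,0)]
ut=un(190,195,10,[(95,270),(655,162),(716,475),(150,585)])
us=un(310,125,10,[(580,215),(372,535),(145,430),(365,122)])
for a,b in((ut,us),(ut,[None]*4),([None]*4,us)):
    p,f=fit([500,200,45,12],L,a,b);print("deck",p);print(f)
L=[(40,78,0),(40,-78,0),(-40,-78,0),(-40,78,0)]
ut=un(320,195,10,[(167,150),(663,180),(653,438),(150,410)])
us=un(240,205,10,[(630,220),(300,507),(148,355),(483,83)])
for a,b in((ut,us),(ut,[None]*4),([None]*4,us)):
    p,f=fit([500,-200,10,0],L,a,b);print("blk",p);print(f)
# button
t=un(245,140,6,[(226,128)])[0]; s=un(340,185,6,[(152,172)])[0]  # right panel x offset 360
X,e=tri(t,s); print("btn",X,e)
t=un(245,140,6,[(213,68)])[0]; s=un(340,185,6,[(204,215)])[0]
print("led",tri(t,s))
# dowels tips / holes
print("holes top z10",[at_z("top",u,10) for u in un(320,195,10,[(198,280),(618,308)])])
print("holes scene z10",[at_z("scene",u,10) for u in un(240,205,10,[(530,173),(245,407)])])
E
```

```text
[ 412.67  -72.14 1442.25] [ 979.09 -532.62 1177.87]
deck [478.39 196.    48.23  11.71]
[-0.99 -0.35  0.32 -1.    0.32  0.13 -0.79  0.77  0.27  0.71 -0.22  0.52
 -0.77 -0.21 -0.64 -0.09]
deck [479.72 202.03  12.29  11.46]
[ 0.14 -0.11  0.05 -0.23 -0.24  0.12  0.06  0.22]
deck [472.89 206.07  35.27  12.12]
[ 0.24  0.49  0.31  0.03 -0.07 -0.43 -0.5  -0.08]
blk [ 506.49 -200.5    14.94   -3.05]
[-0.56 -0.07 -0.03 -0.13 -0.16 -0.16 -0.29 -0.33 -0.05  0.21 -0.43  0.21
 -0.34  0.05 -0.55 -0.2 ]
blk [ 506.35 -201.83    9.04   -3.05]
[-0.21  0.16  0.13  0.09  0.   -0.05  0.08 -0.2 ]
blk [ 504.57 -197.68    8.49   -3.08]
[ 0.16  0.2  -0.04  0.01  0.13 -0.07 -0.26 -0.14]
btn [692.45  39.52  68.6 ] [-0.18 -0.17 -0.28  0.05]
led (array([727.52,  48.07,  48.77]), array([-0.13, -0.13, -0.21,  0.03]))
holes top z10 [array([ 510.33, -136.39,   10.  ]), array([ 502.33, -266.94,   10.  ])]
holes scene z10 [array([ 508.93, -132.85,   10.  ]), array([ 500.17, -265.  ,   10.  ])]
```

```bash
cat >> h.py <<'E'
from scipy.spatial.transform import Rotation as Ro
def go(x,y,z,yaw):
    s=r.sense(); R0=Ro.from_euler("xyz",s["tcp_rot"],degrees=True); T=Ro.from_euler("xyz",[180,0,yaw],degrees=True)
    d=R0.inv().apply(np.array([x,y,z])-s["tool_pos"])/10; a=(R0.inv()*T).as_rotvec(degrees=True)
    print("t%.2f"%s["time"],"pos",np.round(s["tool_pos"],1),"rot",np.round(s["tcp_rot"],2),"F",np.round(s["ft_force"],1),"gap %.1f"%s["finger_gap"]," ROW:",np.round(d,3),np.round(a,2))
E
python3 - <<'E'
from h import *
u={}
for n in C:
    im=cv2.imread(f"pics/{n}0.png"); h=cv2.cvtColor(im,cv2.COLOR_BGR2HSV)
    m=cv2.inRange(h,(50,90,50),(75,255,255)); k,l,st,ce=cv2.connectedComponentsWithStats(m)
    for i in range(1,k):
        if st[i,4]>20: print(n,st[i],ce[i])
        c=ce[i]
        if (n=="top" and abs(c[0]-282)<8 and abs(c[1]-161)<8 and st[i,4]>20) or (n=="scene" and abs(c[0]-365)<8 and abs(c[1]-214)<8 and st[i,4]>20): u[n]=c
print(tri(u["top"],u["scene"]), at_z("top",u["top"],60),at_z("scene",u["scene"],60))
go(692,38,150,90)
E
```

```text
top [278 158   9   8  50] [282.16 161.08]
scene [595   5  41  48 246] [612.34146341  28.06504065]
scene [576  10  29  43 291] [589.61512027  33.68728522]
scene [627  15  13  15  60] [634.11666667  22.1       ]
scene [577  18   9  17  48] [580.77083333  26.5625    ]
scene [601  24  39  46 590] [624.01525424  45.74745763]
scene [566  34   4  20  29] [567.65517241  43.        ]
scene [361 210   8   8  46] [364.76086957 213.56521739]
(array([692.32537324,  39.83067197,  65.89291231]), array([-0.12097719, -0.11796617, -0.19067104,  0.03093733])) [693.16068857  39.9373486   60.        ] [691.21726365  43.41030848  60.        ]
t0.10 pos [ 222.9 -556.5  230.3] rot [-1.799e+02 -1.000e-02  2.182e+01] F [ 0.5 -0.1  0.3] gap 85.5  ROW: [ 65.65  -37.742   8.106] [-8.000e-02 -6.000e-02 -6.818e+01]
```

```bash
python3 -m creep '65.7 -37.8 3 0 0 -68 0;65.7 -37.8 3 0 0 -68 0;65.7 -37.8 3 0 0 -68 0;65.7 -37.8 3 0 0 -68 0;65.7 -37.8 3 0 0 -68 0;65.7 -37.8 3 0 0 -68 0;65.7 -37.8 3 0 0 -68 0;65.7 -37.8 3 0 0 -68 0;65.7 -37.8 3 0 0 -68 0;65.7 -37.8 3 0 0 -68 0;65.7 -37.8 3 0 0 -68 0;65.7 -37.8 3 0 0 -68 0;65.7 -37.8 3 0 0 -68 0;65.7 -37.8 3 0 0 -68 0;65.7 -37.8 3 0 0 -68 0;65.7 -37.8 3 0 0 -68 0;65.7 -37.8 3 0 0 -68 0;65.7 -37.8 3 0 0 -68 0;65.7 -37.8 3 0 0 -68 0;65.7 -37.8 3 0 0 -68 0'; python3 -c "
from h import *
go(692,41,90,90)"
```

```text
time: 2.1
tool_pos: [691.9, 37.0, 201.7]
tcp_rot: [180.0, -0.1, 89.7]
ft_force: [0.7, -0.5, 0.4]
finger_gap: -0.0
t2.10 pos [691.9  37.  201.7] rot [ 1.800e+02 -8.000e-02  8.971e+01] F [ 0.7 -0.5  0.4] gap -0.0  ROW: [3.8100e-01 4.0000e-03 1.1169e+01] [ 0.   -0.08 -0.29]
```

```bash
python3 -m creep '0.4 0 4 0 0 -0.3 0;0.4 0 8 0 0 -0.3 0;0.4 0 11.2 0 0 -0.3 0;0.4 0 11.2 0 0 -0.3 0;0.4 0 11.2 0 0 -0.3 0'
python3 - <<'E'
from h import *
go(692,41,60,90)
o=[]
for n,(x,y) in (("top",(245,135)),("scene",(335,180))):
    im=imaging.snapshot(n); cv2.imwrite(f"pics/{n}1.png",im[:,:,::-1]); 
    o.append(cv2.resize(im[y:y+60,x:x+65,::-1],None,fx=6,fy=6,interpolation=cv2.INTER_CUBIC))
    print(n,proj(n,r.sense()["tool_pos"]), proj(n,[692.3,39.8,60]))
cv2.imwrite("pics/btn1.png",np.hstack(o))
E
```

```text
time: 2.6
tool_pos: [691.6, 40.4, 90.2]
tcp_rot: [-180.0, -0.1, 90.0]
ft_force: [0.9, -0.3, 1.5]
finger_gap: 0.1
t2.60 pos [691.6  40.4  90.2] rot [-1.7996e+02 -8.0000e-02  8.9950e+01] F [ 0.9 -0.3  1.5] gap 0.1  ROW: [0.051 0.041 3.02 ] [-0.04 -0.08 -0.05]
top [[281.1013006  158.93716046]] [[282.20125848 161.35897374]]
scene [[366.04323453 209.79937745]] [[364.35509133 214.41877919]]
```

View pics/btn1.png

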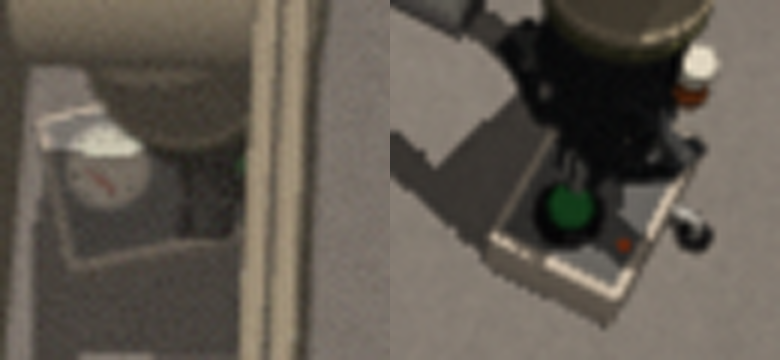

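```bash
python3 -m creep '0.05 0.04 1 0 0 0 0;0.05 0.04 2 0 0 0 0;0.05 0.04 2.4 0 0 0 0;0.05 0.04 2.4 0 0 0 0' ; python3 -m creep '0 0 0.2 0 0 0 0;0 0 0.4 0 0 0 0;0 0 0.5 0 0 0 0;0 0 0.5 0 0 0 0'
```

```text
time: 3.1
tool_pos: [693.3, 41.3, 67.6]
tcp_rot: [179.9, -0.1, 90.0]
ft_force: [-0.8, 0.2, -0.3]
finger_gap: -0.0
time: 3.5
tool_pos: [693.3, 41.4, 62.7]
tcp_rot: [179.9, -0.1, 90.0]
ft_force: [-2.0, 0.7, 1.0]
finger_gap: -0.0
```

```bash
python3 -m creep '0 0 0.15 0 0 0 0;0 0 0.3 0 0 0 0;0 0 0.3 0 0 0 0'; python3 -m creep '0 0 0.15 0 0 0 0;0 0 0.3 0 0 0 0;0 0 0.3 0 0 0 0'
```

```text
time: 3.8
tool_pos: [693.6, 41.4, 59.9]
tcp_rot: [179.8, -0.1, 90.0]
ft_force: [-1.4, 0.3, 3.2]
finger_gap: 0.2
time: 4.1
tool_pos: [693.7, 41.4, 58.0]
tcp_rot: [179.8, -0.1, 90.0]
ft_force: [-5.2, 0.8, 10.7]
finger_gap: -0.3
```

```bash
python3 -m creep '0 0 0.15 0 0 0 0;0 0 0.3 0 0 0 0;0 0 0.3 0 0 0 0'
python3 - <<'E'
from h import *
go(692,41,60,90)
o=[]
for n,(x,y) in (("scene",(335,180)),):
    im=imaging.snapshot(n); cv2.imwrite(f"pics/{n}2.png",im[:,:,::-1]); 
    o.append(cv2.resize(im[y:y+60,x:x+65,::-1],None,fx=8,fy=8,interpolation=cv2.INTER_CUBIC))
cv2.imwrite("pics/btn2.png",np.hstack(o))
E
```

```text
time: 4.4
tool_pos: [693.9, 41.4, 57.8]
tcp_rot: [179.8, -0.1, 90.0]
ft_force: [-12.9, -0.1, 21.6]
finger_gap: 0.3
t4.40 pos [693.9  41.4  57.8] rot [ 1.798e+02 -7.000e-02  8.999e+01] F [-12.9  -0.1  21.6] gap 0.3  ROW: [-0.04  -0.189 -0.221] [ 0.2  -0.07 -0.01]
```

View pics/btn2.png

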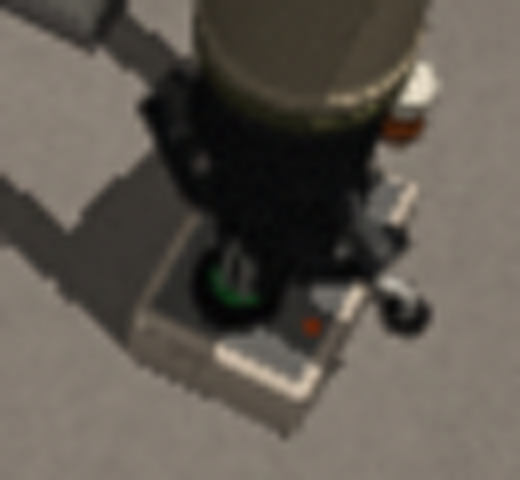

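```bash
python3 -m creep '0 0 -1.5 0 0 0 0;0 0 -4 0 0 0 0;0 0 -8 0 0 0 0;-5 -5 -12 0 0 0 0;-10 -10 -12 0 0 0 8.5;-16 -15 -12 0 0 0 8.5;-20 -18 -12 0 0 0 8.5;-24 -18 -12 0 0 0 8.5;-24 -18 -12 0 0 0 8.5'
python3 - <<'E'
from h import *
go(506,-201,100,87)
o=[]
for n,(x,y) in (("top",(245,135)),("scene",(335,180))):
    im=imaging.snapshot(n); cv2.imwrite(f"pics/{n}3.png",im[:,:,::-1]); 
    o.append(cv2.resize(im[y:y+60,x:x+65,::-1],None,fx=6,fy=6,interpolation=cv2.INTER_CUBIC))
cv2.imwrite("pics/btn3.png",np.hstack(o))
E
```

```text
time: 5.35
tool_pos: [516.9, -190.8, 177.0]
tcp_rot: [179.7, -0.0, 90.0]
ft_force: [0.7, -1.0, 0.1]
finger_gap: 72.2
t5.35 pos [ 516.9 -190.8  177. ] rot [ 1.7974e+02 -4.0000e-02  9.0030e+01] F [ 0.7 -1.   0.1] gap 72.2  ROW: [-1.02  -1.127  7.696] [ 0.26 -0.04  3.03]
```

View pics/btn3.png

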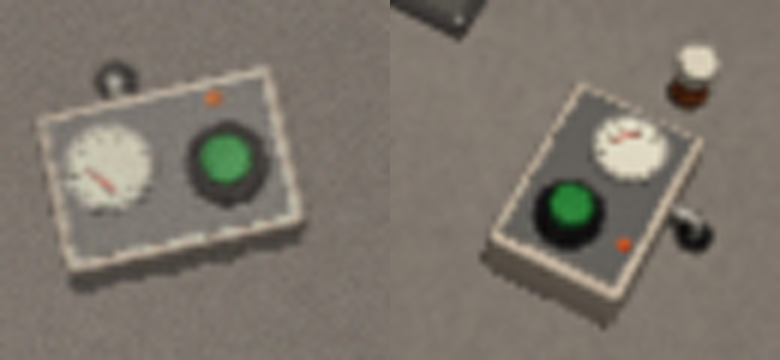

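```bash
python3 -m creep '-1 -1.1 4 0.26 0 3 8.5;-1 -1.1 8 0.26 0 3 8.5;-1 -1.1 12 0.26 0 3 8.5;-1 -1.1 12.7 0.26 0 3 8.5;-1 -1.1 12.7 0.26 0 3 8.5;-1 -1.1 12.7 0.26 0 3 8.5'
python3 - <<'E'
from h import *
go(506,-201,10,87)
o=[]
for n,(x,y) in (("top",(320,195)),("scene",(240,200))):
    im=imaging.snapshot(n); cv2.imwrite(f"pics/{n}4.png",im[:,:,::-1]); 
    o.append(cv2.resize(im[y:y+65,x:x+80,::-1],None,fx=5,fy=5,interpolation=cv2.INTER_CUBIC))
cv2.imwrite("pics/blk4.png",np.hstack(o))
E
```

```text
time: 6.05
tool_pos: [506.7, -205.2, 52.2]
tcp_rot: [179.9, 0.1, 86.7]
ft_force: [0.0, -0.7, 0.2]
finger_gap: 85.0
t6.05 pos [ 506.7 -205.2   52.2] rot [1.7991e+02 1.3000e-01 8.6690e+01] F [ 0.  -0.7  0.2] gap 85.0  ROW: [ 0.43  -0.097  4.221] [ 0.09  0.13 -0.31]
```

View pics/blk4.png

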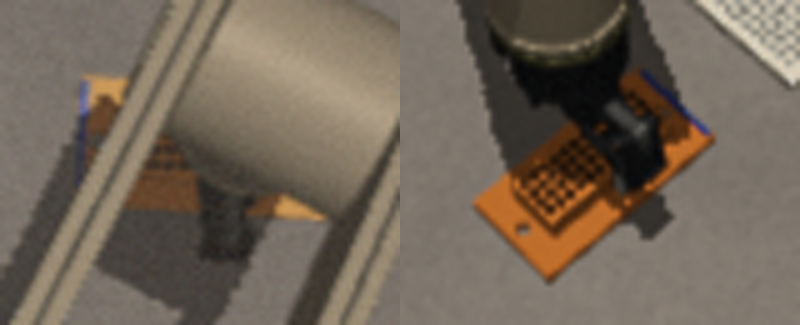

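```bash
python3 -m creep '0.2 -0.05 1.5 0.1 0.1 -0.3 8.5;0.4 -0.1 3 0.1 0.1 -0.3 8.5;0.4 -0.1 4 0.1 0.1 -0.3 8.5;0.4 -0.1 4.2 0.1 0.1 -0.3 8.5;0.4 -0.1 4.2 0.1 0.1 -0.3 6;0.4 -0.1 4.2 0.1 0.1 -0.3 5;0.4 -0.1 4.2 0.1 0.1 -0.3 5;0.4 -0.1 4.2 0.1 0.1 -0.3 5' 60; python3 -c "
from h import *
go(506,-201,10,87)"
```

```text
time: 6.95
tool_pos: [506.9, -201.9, 11.4]
tcp_rot: [179.9, 0.1, 87.0]
ft_force: [-0.1, -0.4, 0.3]
finger_gap: 50.1
t6.95 pos [ 506.9 -201.9   11.4] rot [1.7987e+02 9.0000e-02 8.6990e+01] F [-0.1 -0.4  0.3] gap 50.1  ROW: [ 0.088 -0.099  0.142] [ 0.13  0.09 -0.01]
```

```bash
python3 -m creep '0 0 0 0 0 0 4.7;0 0 0 0 0 0 4.2;0 0 0 0 0 0 3.8;0 0 0 0 0 0 3.8;0 0 0 0 0 0 3.8;0 0 0 0 0 0 3.8' 90; python3 -c "
from h import *
go(506,-201,70,87)"
```

```text
time: 7.55
tool_pos: [507.5, -202.3, 12.2]
tcp_rot: [179.8, 0.1, 87.0]
ft_force: [-1.7, -0.2, 6.3]
finger_gap: 42.7
t7.55 pos [ 507.5 -202.3   12.2] rot [1.7981e+02 1.3000e-01 8.6980e+01] F [-1.7 -0.2  6.3] gap 42.7  ROW: [ 0.107 -0.133 -5.783] [ 0.19  0.13 -0.02]
```

```bash
python3 -m creep '0 0 -1 0.1 0.1 0 3.8;0 0 -3 0.1 0.1 0 3.8;0 0 -6 0.1 0.1 0 3.8;0 0 -9 0.1 0.1 0 3.8;0 0 -11 0.1 0.1 0 3.8;0 0 -12 0.1 0.1 0 3.8;0 0 -12 0.1 0.1 0 3.8'
python3 - <<'E'
from h import *
go(478.5,198,150,101.7)
o=[]
for n,(x,y) in (("top",(320,195)),("scene",(240,180))):
    im=imaging.snapshot(n); cv2.imwrite(f"pics/{n}5.png",im[:,:,::-1]); 
    o.append(cv2.resize(im[y:y+65,x:x+80,::-1],None,fx=5,fy=5,interpolation=cv2.INTER_CUBIC))
cv2.imwrite("pics/blk5.png",np.hstack(o))
E
```

```text
time: 8.25
tool_pos: [508.0, -202.4, 133.9]
tcp_rot: [179.8, 0.1, 87.0]
ft_force: [0.4, -0.7, -2.1]
finger_gap: 42.3
t8.25 pos [ 508.  -202.4  133.9] rot [1.7976e+02 9.0000e-02 8.6990e+01] F [ 0.4 -0.7 -2.1] gap 42.3  ROW: [39.828 -5.043 -1.696] [  0.22   0.12 -14.71]
```

View pics/blk5.png

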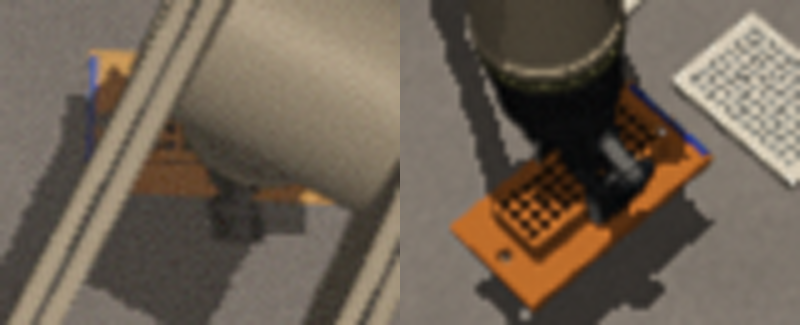

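```bash
python3 -c "
from h import *
go(478.9,194.2,134,101.7)"
```

```text
t8.35 pos [ 506.5 -201.7  131.1] rot [ 1.7998e+02 -1.0000e-02  8.6980e+01] F [-0.6  0.7 -2.6] gap 42.7  ROW: [39.388 -4.844 -0.281] [ 2.000e-02 -1.000e-02 -1.472e+01]
```

```bash
python3 -m creep '3 -0.4 0 0 0 -1 3.8;7 -0.8 0 0 0 -3 3.8;11 -1.3 0 0 0 -5 3.8;15 -1.8 0 0 0 -7 3.8;19 -2.3 0 0 0 -9 3.8;23 -2.8 0 0 0 -11 3.8;27 -3.3 0 0 0 -13 3.8;31 -3.8 0 0 0 -14 3.8;34.5 -4.2 0 0 0 -14.7 3.8;37 -4.5 0 0 0 -14.7 3.8;38.5 -4.7 0 0 0 -14.7 3.8;39.4 -4.85 0 0 0 -14.7 3.8;39.4 -4.85 0 0 0 -14.7 3.8;39.4 -4.85 0 0 0 -14.7 3.8;39.4 -4.85 0 0 0 -14.7 3.8'
python3 - <<'E'
from h import *
o=[]
for n,(x,y) in (("top",(190,185)),("scene",(300,90))):
    im=imaging.snapshot(n); cv2.imwrite(f"pics/{n}6.png",im[:,:,::-1]); 
    cv2.imwrite(f"pics/{n}6c.png",cv2.resize(im[y:y+75,x:x+100,::-1],None,fx=8,fy=8,interpolation=cv2.INTER_CUBIC))
go(478.9,194.2,110,101.7)
E
```

```text
time: 9.85
tool_pos: [479.0, 193.2, 131.0]
tcp_rot: [180.0, 0.0, 101.6]
ft_force: [-0.5, 0.2, -1.4]
finger_gap: 42.2
t9.95 pos [479.1 193.4 131.2] rot [179.98   0.   101.61] F [-0.2 -0.  -2.6] gap 42.5  ROW: [ 7.900e-02 -2.000e-03  2.123e+00] [ 0.02  0.   -0.09]
```

View pics/top6c.png

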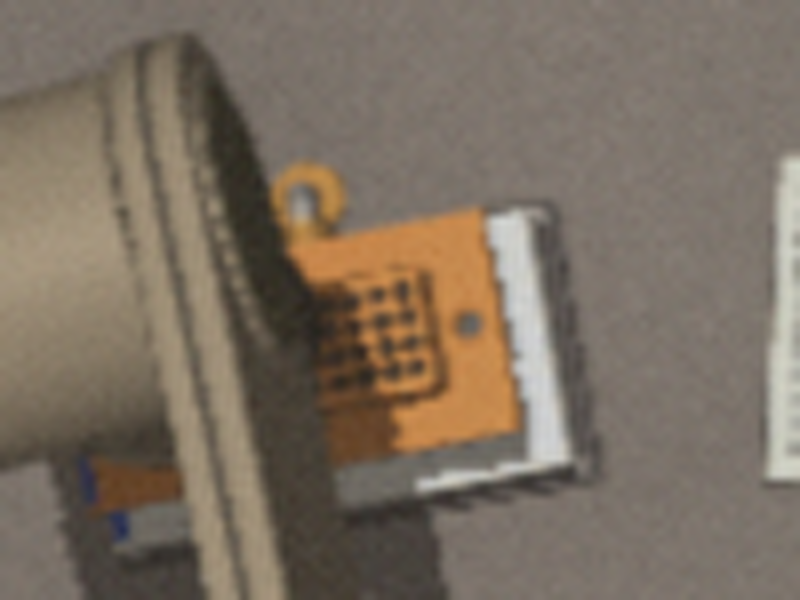

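View pics/scene6c.png

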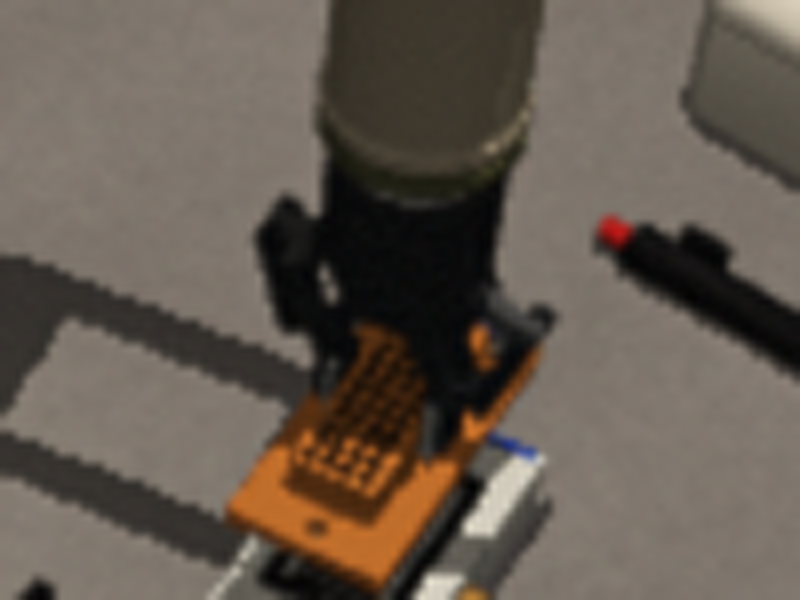

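```bash
python3 -m creep '0.08 0 1.5 0 0 -0.1 3.8;0.08 0 3 0 0 -0.1 3.8;0.08 0 3.6 0 0 -0.1 3.8;0.08 0 3.6 0 0 -0.1 3.8;0.08 0 3.6 0 0 -0.1 3.8'
python3 - <<'E'
from h import *
for n,(x,y) in (("top",(190,190)),("scene",(310,120))):
    im=imaging.snapshot(n); cv2.imwrite(f"pics/{n}7.png",im[:,:,::-1]); 
    cv2.imwrite(f"pics/{n}7c.png",cv2.resize(im[y:y+60,x:x+80,::-1],None,fx=10,fy=10,interpolation=cv2.INTER_CUBIC))
go(478.9,194.2,110,101.7)
E
```

```text
time: 10.45
tool_pos: [478.6, 194.1, 94.8]
tcp_rot: [-180.0, 0.0, 101.7]
ft_force: [0.5, 0.3, -1.2]
finger_gap: 42.1
t10.55 pos [479.3 194.4  95.7] rot [179.93   0.   101.71] F [ 0.4 -0.  -2.7] gap 42.4  ROW: [-0.007 -0.041 -1.432] [0.07 0.   0.01]
```

View pics/top7c.png

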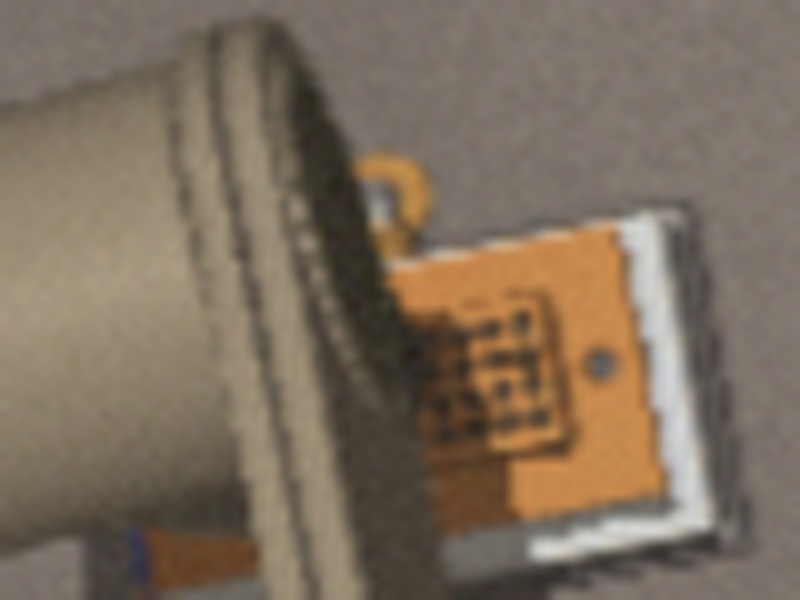

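View pics/scene7c.png

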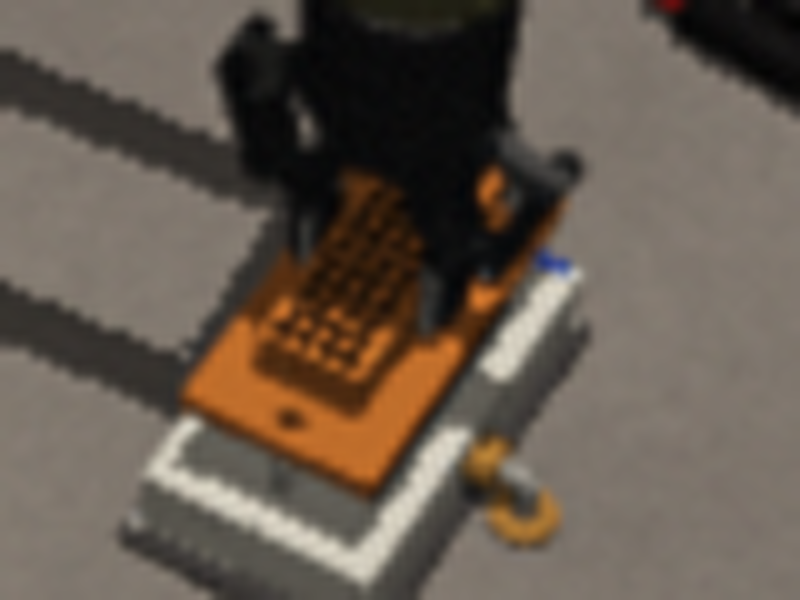

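Run:
```python
from h import *
np.set_printoptions(precision=2,suppress=True)
def fit3(n,L,u,z,p0):
    L=np.array(L,float); I=[i for i in range(len(L)) if u[i] is not None]
    f=lambda p:(proj(n,pts([p[0],p[1],z,p[2]],L[I]))-np.array([u[i] for i in I])).ravel()
    s=least_squares(f,p0); return s.x,s.fun
D=[(50,88,0),(50,-88,0),(-50,-88,0),(-50,88,0)]
G=[(34,54,4),(34,-54,4),(-34,-54,4),(-34,54,4)]
# picks in image-0 crops
dt=un(190,195,10,[(95,270),(655,162),(716,475),(150,585)]); gt=un(190,195,10,[(208,293),(556,234),(590,450),(245,515)])
ds=un(310,125,10,[(580,215),(372,535),(145,430),(365,122)]); gs=un(310,125,10,[(508,250),(380,445),(225,375),(358,185)])
for n,a,b in(("top",dt,gt),("scene",ds,gs)):
    print(n,"deck",fit3(n,D,a,45,[478,196,12])[0],"gask",*fit3(n,G,b,45,[478,196,12]))
zb=83.5
B=[(40,78,10),(40,-78,10),(-40,-78,10),(-40,78,10)]
bt=un(190,190,10,[None,(618,225),(662,500),None]); bs=un(310,120,10,[None,(373,487),(183,393),None])
tcp=r.sense()["tool_pos"]
for n,u in(("top",bt),("scene",bs)):
    print(n,"blk",*fit3(n,B,u,zb,[479,196,11.7]))
h=un(190,190,10,[(602,366)])[0]; hs=un(310,120,10,[(290,420)])[0]
a=np.radians(11.7); off=66*np.array([-np.sin(a),np.cos(a)])
print("hole-> centre top",at_z("top",h,zb+6)[:2]+off,"scene",at_z("scene",hs,zb+8)[:2]+off,"tcp",tcp)
for n,u in (("top",un(190,195,10,[(182,418),(613,332)])),("scene",un(310,125,10,[(448,180),(285,410)]))):
    X=[at_z(n,v,60) for v in u]; d=X[0]-X[1]; print(n,"dowels mid",(X[0]+X[1])/2,np.linalg.norm(d),np.degrees(np.arctan2(-d[0],d[1])))
```

```text
top deck [478.22 195.75  11.45] gask [477.89 196.33  10.53] [-0.28  0.05  0.27 -0.37  0.51  0.21 -0.51  0.11]
scene deck [477.15 199.86  12.16] gask [476.46 200.82  12.39] [ 0.18  0.18  0.17  0.14 -0.12 -0.17 -0.24 -0.17]
top blk [480.05 194.9   10.21] [ 0.05  0.28 -0.05 -0.27]
scene blk [480.31 198.56  10.69] [-0.04 -0.03  0.04  0.03]
hole-> centre top [479.52 194.41] scene [478.09 197.72] tcp [479.3  194.36  95.68]
top dowels mid [476.69 194.83  60.  ] 130.74912729072724 11.641426604357736
scene dowels mid [475.33 200.71  60.  ] 130.11679652462226 11.365231630639684
```

```bash
python3 -c "
from h import *
go(477.3,196.1,83,101.7)"
```

```text
t10.55 pos [479.3 194.4  95.7] rot [179.93   0.   101.71] F [ 0.4 -0.  -2.7] gap 42.4  ROW: [ 0.211 -0.162  1.268] [0.07 0.   0.01]
```

```bash
python3 -m creep '0.1 -0.08 0.5 0 0 0 3.8;0.2 -0.16 1 0 0 0 3.8;0.2 -0.16 1.2 0 0 0 3.8;0.2 -0.16 1.2 0 0 0 3.8;0.2 -0.16 1.2 0 0 0 3.8;0.2 -0.16 1.2 0 0 0 3.8'
python3 - <<'E'
from h import *
for n,(x,y) in (("top",(190,195)),("scene",(310,125))):
    im=imaging.snapshot(n); cv2.imwrite(f"pics/{n}8.png",im[:,:,::-1]); 
    cv2.imwrite(f"pics/{n}8c.png",cv2.resize(im[y:y+60,x:x+80,::-1],None,fx=10,fy=10,interpolation=cv2.INTER_CUBIC))
go(477.3,196.1,80,101.7)
E
```

```text
time: 11.15
tool_pos: [477.5, 196.0, 83.9]
tcp_rot: [179.9, 0.0, 101.7]
ft_force: [1.1, -0.1, -1.4]
finger_gap: 42.1
t11.25 pos [477.5 196.   83.9] rot [179.91  -0.   101.71] F [-0.4 -0.5 -2.1] gap 42.3  ROW: [ 0.012 -0.02   0.39 ] [ 0.09 -0.    0.01]
```

View pics/top8c.png

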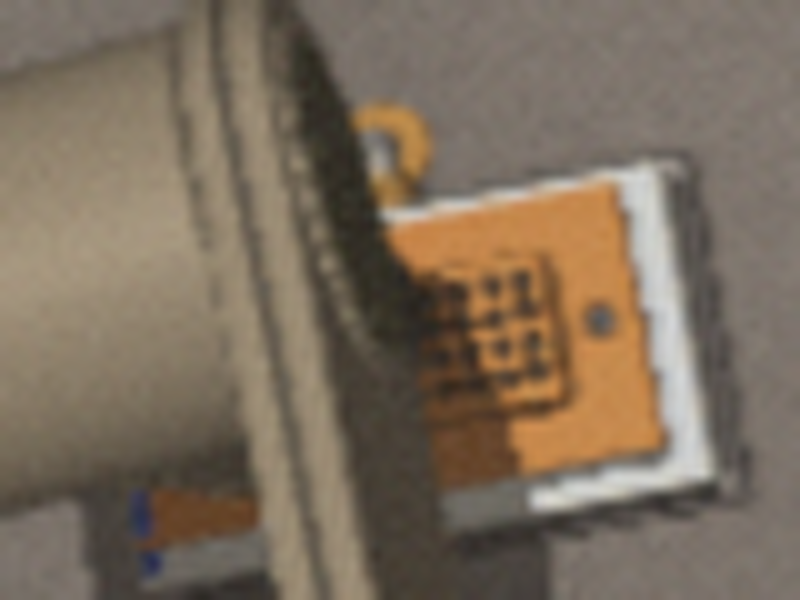

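View pics/scene8c.png

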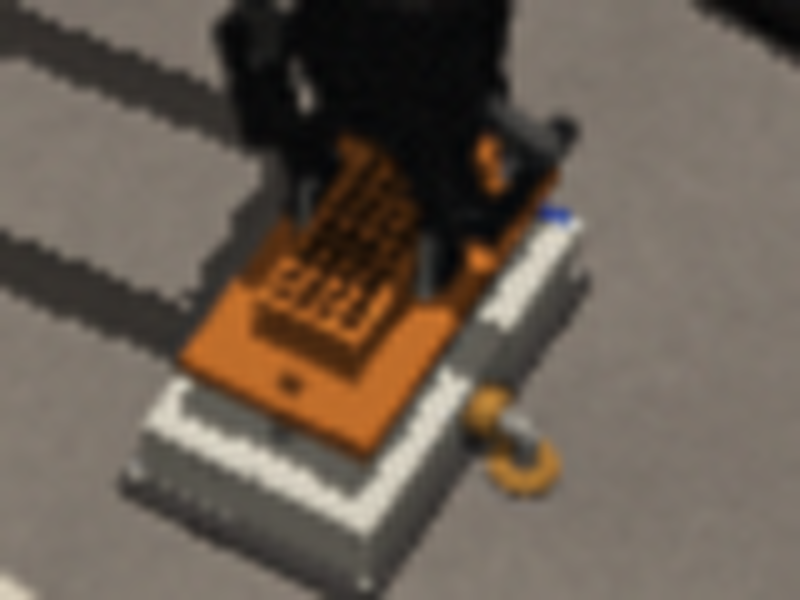

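```bash
cat >> h.py <<'E'
def fit3(n,L,u,z,p0):
    L=np.array(L,float); I=[i for i in range(len(L)) if u[i] is not None]
    f=lambda p:(proj(n,pts([p[0],p[1],z,p[2]],L[I]))-np.array([u[i] for i in I])).ravel()
    s=least_squares(f,p0); return s.x,s.fun
E
python3 - <<'E'
from h import *
np.set_printoptions(precision=2,suppress=True)
zb=71.7
B=[(40,78,10),(40,-78,10),(-40,-78,10),(-40,78,10)]
bt=un(190,195,10,[None,(616,183),(664,455),None]); bs=un(310,125,10,[None,(368,452),(180,358),None])
for n,u in(("top",bt),("scene",bs)):
    print(n,"blk",*fit3(n,B,u,zb,[479,196,11.7]))
h=un(190,195,10,[(601,320)])[0]; hs=un(310,125,10,[(290,384)])[0]
a=np.radians(11.7); off=66*np.array([-np.sin(a),np.cos(a)])
print("hole-> centre top",at_z("top",h,zb+6)[:2]+off,"scene",at_z("scene",hs,zb+8)[:2]+off)
# predicted deck features from candidate poses overlay
for n,p in(("top",(478.2,196,45,11.6)),("scene",(476.9,200.2,45,11.9))):
    im=cv2.imread(f"pics/{n}0.png"); x0,y0=(190,195) if n=="top" else (310,125)
    c=cv2.resize(im[y0:y0+60,x0:x0+80],None,fx=10,fy=10,interpolation=cv2.INTER_CUBIC)
    S=lambda P:((P-[x0,y0]+.5)*10-.5)
    def poly(L,col): cv2.polylines(c,[np.round(S(proj(n,pts(p,L)))*16).astype(np.int32)],True,col,1,cv2.LINE_AA,4)
    poly([(50,88,0),(50,-88,0),(-50,-88,0),(-50,88,0)],(0,0,255))
    poly([(34,54,4),(34,-54,4),(-34,-54,4),(-34,54,4)],(0,255,0))
    t=np.linspace(0,6.28,24)
    for s,rb,rt in((66,5,1.5),(-66,4,.5)):
        for z,rr in((0,rb),(14,rb),(21,rt)): poly(np.c_[rr*np.cos(t),s+rr*np.sin(t),0*t+z],(255,0,255))
    cv2.imwrite(f"pics/{n}_ov.png",c)
E
```

```text
top blk [477.62 196.3   11.12] [ 0.05  0.28 -0.05 -0.28]
scene blk [478.71 199.54  10.49] [-0.04 -0.03  0.04  0.03]
hole-> centre top [479.04 196.45] scene [477.01 200.05]
```

View pics/top_ov.png

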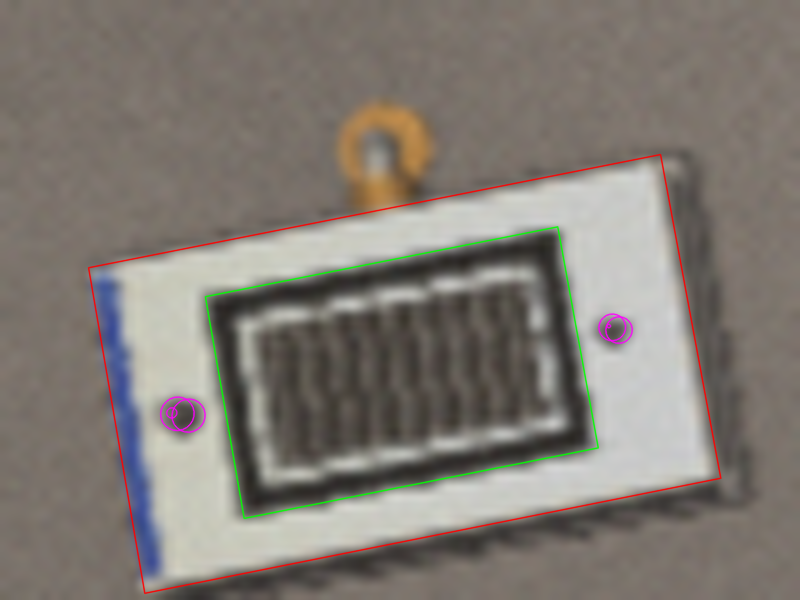

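View pics/scene_ov.png

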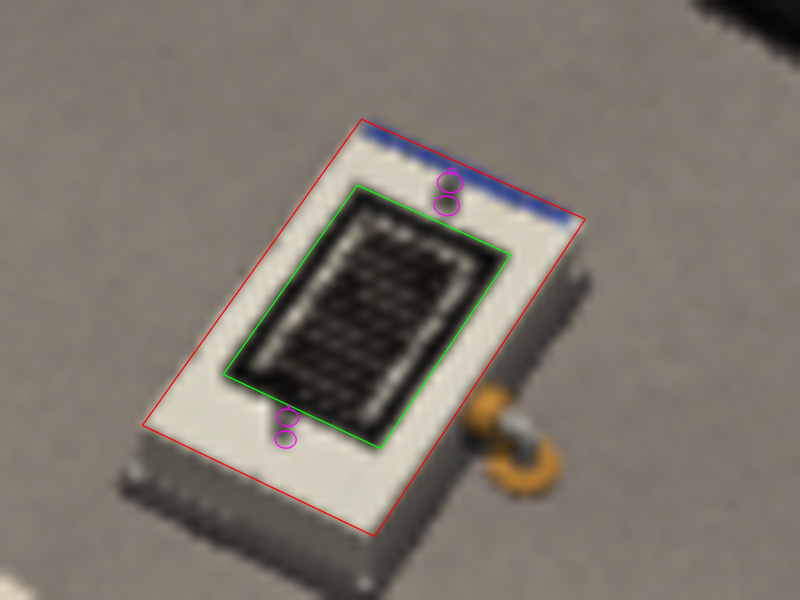

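```bash
cat >> h.py <<'E'
def ovb(n,src,p,out,x0,y0):
    c=cv2.resize(cv2.imread(src)[y0:y0+60,x0:x0+80],None,fx=10,fy=10,interpolation=cv2.INTER_CUBIC)
    S=lambda P:((P-[x0,y0]+.5)*10-.5)
    def poly(L,col): cv2.polylines(c,[np.round(S(proj(n,pts(p,L)))*16).astype(np.int32)],True,col,1,cv2.LINE_AA,4)
    for z in(0,10): poly([(40,78,z),(40,-78,z),(-40,-78,z),(-40,78,z)],(0,0,255))
    for z in(10,36): poly([(22,56,z),(22,-56,z),(-22,-56,z),(-22,56,z)],(0,255,0))
    t=np.linspace(0,6.28,24)
    for s,rr in((66,5.75),(-66,4.75)):
        for z in(0,10): poly(np.c_[rr*np.cos(t),s+rr*np.sin(t),0*t+z],(255,0,255))
    return c
E
python3 - <<'E'
from h import *
cv2.imwrite("pics/ovb8.png",np.vstack([ovb("top","pics/top8.png",(478,196,71.7,11.7),0,190,195)[100:500,100:],ovb("scene","pics/scene8.png",(476.6,199.8,71.7,11.7),0,310,125)[100:500,100:]])[:, :700])
E
python3 -c "
import cv2;a=cv2.imread('pics/ovb8.png');print(a.shape);cv2.imwrite('pics/ovb8a.png',a[:400]);cv2.imwrite('pics/ovb8b.png',a[400:])"
```

```text
(800, 700, 3)
```

View pics/ovb8a.png

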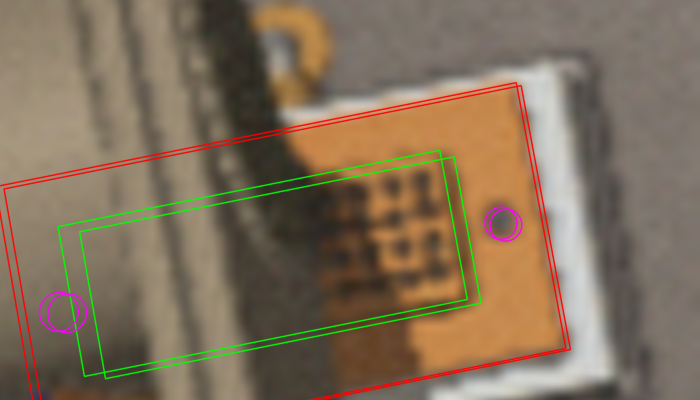

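View pics/ovb8b.png

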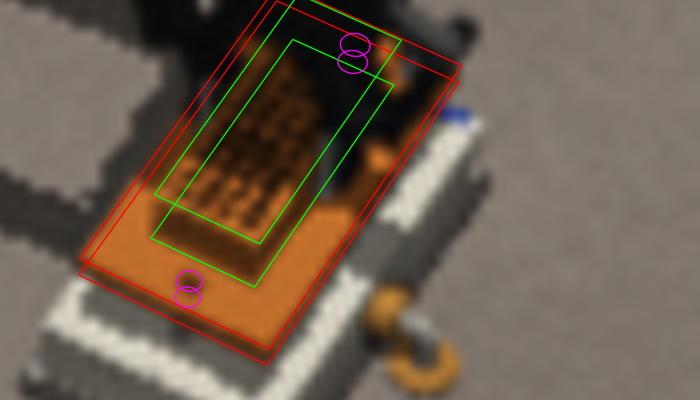

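```bash
python3 -m creep '0 0 0.3 0.1 0 0 3.8;0 0 0.6 0.1 0 0 3.8;0 0 0.9 0.1 0 0 3.8;0 0 1 0.1 0 0 3.8;0 0 1 0.1 0 0 3.8'; python3 -c "
from h import *
go(477.3,196.1,70,101.7);print(r.sense()['wrist_torque'])"
```

```text
time: 11.75
tool_pos: [477.2, 196.0, 73.5]
tcp_rot: [-179.9, 0.0, 101.7]
ft_force: [0.5, 0.5, -1.8]
finger_gap: 42.6
t11.75 pos [477.2 196.   73.5] rot [-179.94    0.    101.72] F [ 0.5  0.5 -1.8] gap 42.6  ROW: [0.013 0.01  0.347] [-0.06  0.    0.02]
[ 0.00771996 -0.02300291 -0.00972411]
```

```bash
python3 -m creep '0 0 0.2 0 0 0 3.8;0 0 0.4 0 0 0 3.8;0 0 0.4 0 0 0 3.8;0 0 0.4 0 0 0 3.8'; python3 -c "
from h import *
go(477.3,196.1,70,101.7);print(r.sense()['wrist_torque'])"
```

```text
time: 12.15
tool_pos: [476.9, 196.0, 69.2]
tcp_rot: [-179.9, -0.0, 101.7]
ft_force: [-1.5, 1.5, -3.0]
finger_gap: 42.3
t12.15 pos [476.9 196.   69.2] rot [-1.7991e+02 -1.0000e-02  1.0171e+02] F [-1.5  1.5 -3. ] gap 42.3  ROW: [-0.001  0.04  -0.08 ] [-0.09 -0.01  0.01]
[ 0.26292843  0.22842695 -0.03747653]
```

```bash
python3 -m creep '0 0 0.2 0 0 0 3.8;0 0 0.4 0 0 0 3.8;0 0 0.4 0 0 0 3.8'; python3 -c "
from h import *
go(477.3,196.1,70,101.7);print(r.sense()['wrist_torque'])"; python3 -m creep '0 0 0.2 0 0 0 3.8;0 0 0.3 0 0 0 3.8;0 0 0.3 0 0 0 3.8'; python3 -c "
from h import *
go(477.3,196.1,70,101.7);print(r.sense()['wrist_torque'])"
```

```text
time: 12.45
tool_pos: [476.8, 196.1, 64.9]
tcp_rot: [-179.9, -0.0, 101.7]
ft_force: [-0.4, 1.8, -3.1]
finger_gap: 42.3
t12.45 pos [476.8 196.1  64.9] rot [-1.7990e+02 -2.0000e-02  1.0172e+02] F [-0.4  1.8 -3.1] gap 42.3  ROW: [-0.007  0.051 -0.514] [-0.1  -0.02  0.02]
[ 0.29114307  0.1517318  -0.07502645]
time: 12.75
tool_pos: [476.8, 196.0, 61.7]
tcp_rot: [-179.9, -0.0, 101.7]
ft_force: [-1.3, 2.2, -2.6]
finger_gap: 42.2
t12.75 pos [476.8 196.   61.7] rot [-1.7990e+02 -2.0000e-02  1.0171e+02] F [-1.3  2.2 -2.6] gap 42.2  ROW: [-0.005  0.05  -0.831] [-0.1  -0.02  0.01]
[ 0.27971448  0.09734904 -0.10261718]
```

```bash
for i in 1; do python3 -m creep '0 0 0.1 0 0 0 3.8;0 0 0.2 0 0 0 3.8;0 0 0.2 0 0 0 3.8'; python3 -m creep '0 0 0.1 0 0 0 3.8;0 0 0.2 0 0 0 3.8;0 0 0.2 0 0 0 3.8';python3 -m creep '0 0 0.1 0 0 0 3.8;0 0 0.2 0 0 0 3.8;0 0 0.2 0 0 0 3.8'; done
```

```text
time: 13.05
tool_pos: [476.9, 196.1, 60.3]
tcp_rot: [-179.9, -0.0, 101.7]
ft_force: [-5.2, 0.2, 6.1]
finger_gap: 42.1
time: 13.35
tool_pos: [476.9, 196.1, 59.2]
tcp_rot: [-179.9, -0.0, 101.7]
ft_force: [-6.4, -0.5, 8.7]
finger_gap: 42.4
time: 13.65
tool_pos: [476.9, 196.1, 58.4]
tcp_rot: [-179.9, -0.0, 101.7]
ft_force: [-7.8, -0.9, 11.6]
finger_gap: 42.1
```

```bash
python3 -m creep '0 0 0.1 0 0 0 3.8;0 0 0.25 0 0 0 3.8;0 0 0.25 0 0 0 3.8' 120; python3 -m creep '0 0 0.15 0 0 0 3.8;0 0 0.3 0 0 0 3.8;0 0 0.3 0 0 0 3.8';python3 -m creep '0 0 0.15 0 0 0 3.8;0 0 0.3 0 0 0 3.8;0 0 0.3 0 0 0 3.8'
```

```text
time: 13.95
tool_pos: [476.9, 196.2, 57.4]
tcp_rot: [-179.9, 0.0, 101.7]
ft_force: [-10.6, -2.1, 16.1]
finger_gap: 41.6
time: 14.25
tool_pos: [476.9, 196.2, 57.4]
tcp_rot: [-179.9, 0.0, 101.7]
ft_force: [-19.3, -4.6, 29.4]
finger_gap: 42.0
time: 14.55
tool_pos: [477.0, 196.2, 57.3]
tcp_rot: [-179.8, 0.0, 101.7]
ft_force: [-19.5, -5.1, 31.5]
finger_gap: 41.5
```

```bash
python3 -m creep '0 -0.05 0.3 0 0 0 3.8;0 -0.1 0.3 0 0 0 3.8;0 -0.1 0.3 0 0 0 3.8;0 -0.1 0.3 0 0 0 3.8;0 -0.1 0.3 0 0 0 3.8'
python3 - <<'E'
from h import *
np.set_printoptions(precision=2,suppress=True)
for n in C:
    im=imaging.snapshot(n); cv2.imwrite(f"pics/{n}9.png",im[:,:,::-1])
go(477,196,57,101.7)
cv2.imwrite("pics/o9t.png",ovb("top","pics/top9.png",(478,196,45,11.7),0,190,195))
cv2.imwrite("pics/o9s.png",ovb("scene","pics/scene9.png",(476.6,199.8,45,11.7),0,310,125))
E
```

```text
time: 15.05
tool_pos: [477.0, 196.2, 57.3]
tcp_rot: [-179.9, 0.0, 101.7]
ft_force: [-14.1, -3.3, 24.9]
finger_gap: 41.8
t15.15 pos [477.  196.2  57.3] rot [-179.93    0.04  101.73] F [-14.   -3.3  24.9] gap 41.7  ROW: [-0.02  0.    0.03] [-0.07  0.04  0.03]
```

View pics/o9t.png

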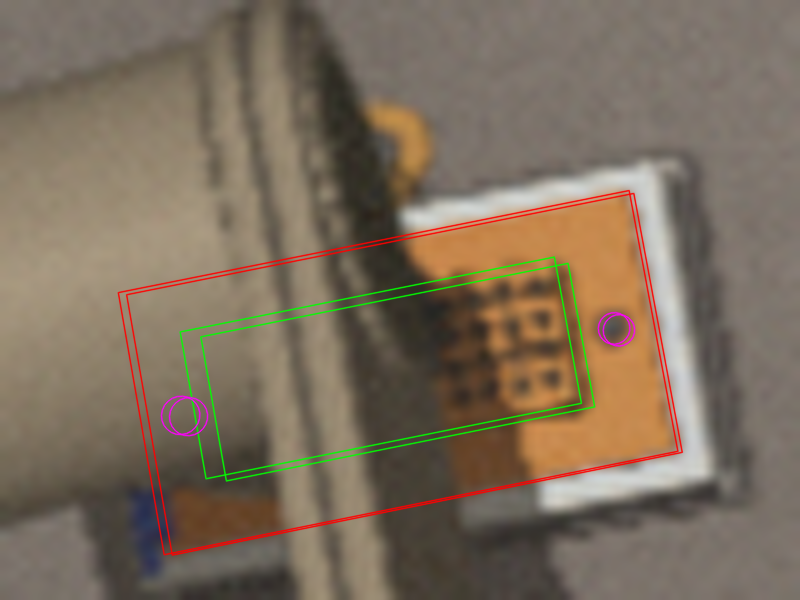

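View pics/o9s.png

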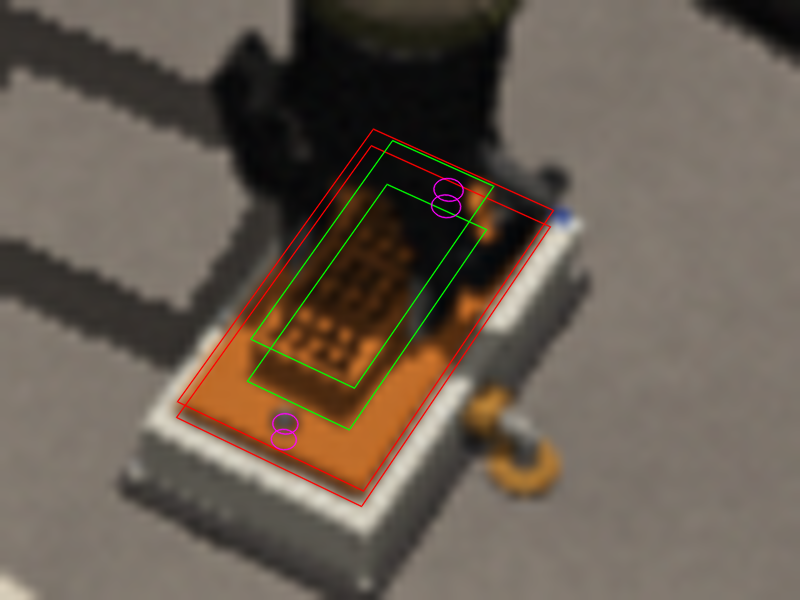

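View pics/scene9.png

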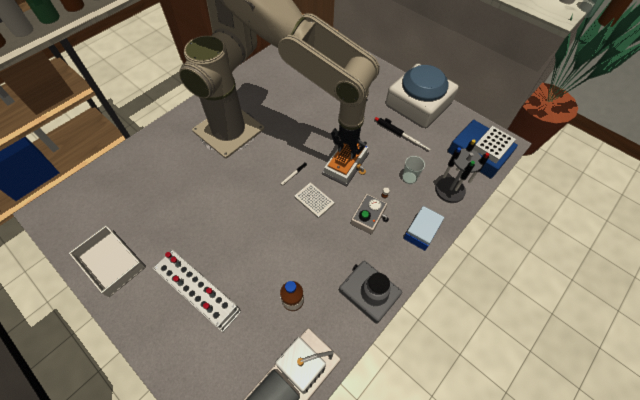

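```bash
python3 -c "
from h import *
r.hand_in(); go(477,196,57,101.7)"
```

```text
the job is handed in; nothing more can be done
the job is handed in; nothing more can be done
```

I pressed the start button, fitted the amber filter block on the manifold, and handed the job in at about 15.2 s with the block still gripped and pressed down.

**Button:** I pressed it with shut fingers until it hit a hard stop. It took about 3 N partway and 21.6 N once the tool stopped moving. From the force curve I put the travel at about 6 mm. A later picture shows the button back up. The orange lamp and gauge looked the same before and after, so only the forces and the button's return show that the press worked.

**Block:**
- **Carrying and fit:** I gripped it across the well body and kept it level, blue mark to blue mark. It went over both dowels with only small side forces of about 2 N.
- **Pressing down:** I pressed until the tool stopped at z = 57.3 mm, which puts the underside at about 45 mm, the height of the metal deck. The last reading was a steady 25 N downward, against about 16 N needed to bring the gasket flush.

**Checks that were less clean:**
- **Side force:** about 14 N remained at the end, down from 19 N after I shifted the tool slightly.
- **Camera agreement:** the two views differed by about 4 mm in absolute position. I aligned the block to the deck within each view instead of relying on those absolute positions.
- **Final view:** the top view fits the home position well. In the scene view the flange looks about half a pixel above the model, the same offset as before the fit.

The other items look unmoved in the last scene picture; I checked that by eye only.

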